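# Read the clamp-air pressure with a stick gauge

## Task

Check the air pressure of the valve block: pick up the stick gauge, put its rubber collar over the upright valve stem, and press it straight down and hold it for about two seconds with about 15 newtons (never more than 20), so that the pressure drives the rod out. Then stand the gauge upright on the dark bakelite sheet that lies by itself at the front, to the right of the valve block, with the rod still out, set down gently, and leave the other things alone.

Things in the scene. Friction and masses are not known exactly. Their poses are not given: they have to be found in the camera images.
- gauge: Stick gauge, about 0.28 kg, standing on its collar. Origin: centre of the collar's open mouth, its underside; z up. Black rubber collar 37 mm across, 22 mm high, bore 19 mm wide, open 18 mm deep. Above it a housing to 41 mm; 32 mm up a 16 mm thick barrel runs along +x to 70 mm from the axis; the rod with a 12 mm black knob comes out of its end (knob's end at 78 mm, rod in).
- gauge_head (a point): Centre of the gauge's dark steel grip block on top, 70 mm above the gauge's origin: 36 mm along x, 28 mm along y (flat y sides, for gripping), 36 mm high. Pressed down, it sinks on a spring by up to 10.5 mm towards the housing: about 3 N to start, then 2.2 N per mm. The rest of the gauge stays rigid.
- gauge_rod (a joint): How far the gauge's rod stands out of the barrel, in m: 0 pushed in, at most 0.040. It stays where it has been pushed to. A full press on the valve drives it out 18 to 33 mm, according to the hidden pressure.
- valve: Valve block, fixed: aluminium, 90 x 76 x 32 mm, on a steel foot plate; behind it (+x side) a grey air receiver, 52 mm thick, 120 mm long along y, axis 78 mm from the stem, top at 58 mm. Origin: on the bench straight below the axis of its only upright stem; z up.
- valve_gland (a point): On the stem's axis at the block's top, 32 mm above the valve's origin. The stem: a steel flange 30 mm across; above it a brass tube 16 mm across, 16 mm high, tapering to 9 mm. How far it is screwed out is unknown: flange top 27 to 45 mm above this point. The gauge's mouth seats on the flange, which sinks 8 mm on a spring, fully down at 6 to 8 N; more force only sinks the grip.
- sheet: Flat dark red-brown bakelite sheet lying by itself at the front right of the bench (two others lie far back), does not move, 220 mm along its x, 240 mm along its y, 8 mm thick. Origin: centre of its underside. Beware for the arm: a thin crossbar of the gantry runs along y over the whole bench at x = 0.58 m, from 0.55 to 0.635 m above it; keep the wrist and links below or in front of it.
- lens_case: Bystander: low round white case, 47 mm across, 17 mm high; origin under its centre.
- nozzle: Bystander: standing copper welding nozzle, 26 mm across, 32 mm high; origin under its centre.
- fuse_box: Bystander: small yellow and white carton, 58 x 75 x 30 mm; origin under its centre.
There are look-alikes about, which are no part of the job. Of the things that look like the gauge, take the one that is farthest from the robot's base at the start.

How it is judged:
By the outcome, as a careful person would: the job done as asked, in the order asked, and still so for the second after the job is handed in, with the robot touching nothing.
It also fails if it takes over 67 s, if anything falls off the work surface, if the arm or the gripper's body presses on something with over 40 N, if the wrist force passes 120 N, or if a joint passes its speed limit or range.

## Robot

A 7-joint arm with a two-finger parallel gripper is mounted at the origin on a cart in front of the work surface, level with it; the furniture and walls round the work are solid. World frame = base frame: x ahead of the robot, y to its left, z up, the work surface at z = 0. Lengths are in m, angles in rad, forces in N, time in s.
With the tool pointing down it reaches from about 0.425 to 0.95 m from the base axis. Payload 16.7 kg.
Tool frame: the origin (TCP) lies at the very end of the fingers, on their centre line; the grasp point (between the pads) lies 19 mm behind it; y points along the fingers, z is the direction in which the jaws open and shut, and the axes are right-handed (so a half turn about y gives the same grasp; the last joint's range is limited). The gripper opens to 94 mm and grips with 3 to 60 N. Pads are 16 mm wide; open, the fingers measure 119 mm over their backs; the gripper's body (75 mm by 177 mm) begins 78 mm behind the grasp point.
Start: joints at [-1.431, 0.426, 0.074, 1.606, -0.034, 1.111, -0.067], TCP at [0.193, 0.647, 0.205] pointing down, gripper open.
Joint ranges: [-2.85, 2.85], [-0.5, 2.14], [-1.23, 1.37], [0.21, 2.46], [-1.02, 4.16], [0.16, 2.05], [-2.73, 2.73]. Speed limits (rad/s): [1.89, 1.89, 2.39, 2.39, 3.01, 3.01, 3.01].

## Interface

Orientations are given as a unit quaternion [w, x, y, z].
In Python, from workcell import manip gives the robot as it stands. The module is installed in compiled form; this text tells all that it offers.
- The arm moves only by the tool play_rows, never from a script. Its argument "steps" is a list of rows, each a list of 3 entries, a list of its own where there are three numbers: the finger opening in cm, from 0 to 9.4, then the shift along the tool's x, y, z in cm, then the turn about the tool's y in degrees. A call has 1 to 8 rows; each row is the pose to reach, as a shift and turn from the pose commanded when the call began, along the tool's axes at that moment; what a row does not reach only later rows make up. A row lasts 1/12 s, in which the tool goes at most 41.7 mm and 7.16 degrees, less where a joint would pass 70% of its speed; a pose out of reach is approached as far as the arm can. A call with a gripper value outside its range is refused whole. The fingers move at their own pace and stop on an object; "squeeze" is the grip in N (left out, the last holds). Time passes only in rows, so rows that repeat a pose let the fingers close. It gives the time, the measured TCP pose, the force and the opening at its end, in the units of the state.
- manip.state(): the state, without advancing time (a new reading comes with each control period).
- manip.capture(name): name is "scene" or "side" or "wrist"; returns a dict with "image" (420x560x3 uint8, red, green, blue), "fx", "fy", "cx", "cy" (pixels), "k1" (the pictures are not rectified: a ray, as slopes to the right and down, at radius r is drawn at 1 + k1 r^2 times it, then the intrinsics apply), "eye" and "rotation" of the camera in the world; the wrist camera has in their place "mount" (4x4, takes a point from camera to tool coordinates, whose origin is the TCP and whose axes are the tool frame's). Camera axes: x right, y down, z forward; pixel columns grow to the right and rows downward; lengths in m; the calibration is good to about 2 mm. A picture is of the moment at which its call begins: read the wrist's pose just before it. There is no depth.
- manip.close_job(): hands the job in, once; it reports no verdict.
Trained networks look in a picture, given as the dict that the camera call returned (one of the last four; its "shot" number tells which), for a name from the list of things; names that differ only in an ending like _2 or _b are one class to them, and where a whole thing is asked for, a point or a joint stands for the part that bears it (a point fixed in the world has none). Each returns a list of dicts, best first, with "p" (0 to 1); they miss things now and then, are a little off and sometimes report something else, mostly with a low value. They report only what shows in the picture. A call takes as long as a camera call. They do not tell look-alikes from the thing itself.
- manip.recognise(picture, query): "extent" ([left, top, width, height] in pixels, round what is visible of it).
- manip.trace(picture, query): "region" (420x560 bool, what is visible of it) and "extent" ([left, top, width, height] in pixels, round what is visible of it).
- manip.pinpoint(picture, query): "point" ([column, row] in pixels: a listed point, or the origin of a listed thing).
The state is a dict: "t": time; "joints": joint angles; "qd": joint speeds; "joint_efforts": joint torques, N m; "tool_pos": TCP position; "ee_rot": TCP orientation; "contact_force": force on the tool from outside, world axes, zero at the start; "ft_torque": the same for the moment, N m; "opening": opening from 0.0 (shut) to 1.0 (fully open).
Only numpy, scipy, OpenCV 4.12 (cv2) and the standard library are available. Lean on these libraries where they do the work, as an engineer would, in place of code of your own. Each camera call takes 0.05 s, during which the arm holds its last target.

## Working session

There is one attempt and no reset: what is moved stays moved. The work goes in short steps, Python scripts to look and compute and a tool call to move; the robot and the scene stay as the last step left them, time stands still between calls to the robot, and variables do not carry over. Pictures are saved under pics/ and viewed, and the job is handed in when it is done.

Besides the shell and the picture viewer there is one more tool, called after "Call:" by a JSON object that holds its "method" and its "body", one argument or row to a line. play_rows: Moves the arm, as the interface text tells. Its arguments: {"type":"object","properties":{"steps":{"type":"array","items":{"type":"array"}},"squeeze":{"type":"number"}},"required":["steps"]}

```bash
mkdir -p pics; ls
cat > h.py <<'E'
import numpy as np, cv2, pickle
from workcell import manip
from scipy.spatial.transform import Rotation as R
def save(c,name): cv2.imwrite('pics/'+name+'.png', cv2.cvtColor(c['image'],cv2.COLOR_RGB2BGR))
def cam(c,st=None):
    if 'mount' in c:
        M=np.array(c['mount']); q=st['ee_rot']; Rt=R.from_quat([q[1],q[2],q[3],q[0]]).as_matrix()
        return Rt@M[:3,3]+np.array(st['tool_pos']), Rt@M[:3,:3]
    return np.array(c['eye']),np.array(c['rotation'])
def ray(c,px,st=None):
    e,Rm=cam(c,st)
    d=np.array([(px[0]-c['cx'])/c['fx'],(px[1]-c['cy'])/c['fy']]); u=d.copy()
    for _ in range(20): u=d/(1+c['k1']*(u@u))
    v=Rm@np.array([u[0],u[1],1.]); return e,v/np.linalg.norm(v)
def atz(c,px,z,st=None):
    e,v=ray(c,px,st); return e+v*(z-e[2])/v[2]
def proj(c,P,st=None):
    e,Rm=cam(c,st); p=Rm.T@(np.array(P)-e); u=p[:2]/p[2]; u=u*(1+c['k1']*(u@u))
    return np.array([u[0]*c['fx']+c['cx'],u[1]*c['fy']+c['cy']])
def tri(rays):
    A=np.zeros((3,3));b=np.zeros(3)
    for e,v in rays:
        P=np.eye(3)-np.outer(v,v);A+=P;b+=P@e
    X=np.linalg.solve(A,b); return X,[np.linalg.norm((np.eye(3)-np.outer(v,v))@(X-e)) for e,v in rays]
E
python3 - <<'E'
from h import *
s=manip.state();print(s)
for n in['scene','side','wrist']:
    c=manip.capture(n);save(c,n+'0')
    print(n,{k:v for k,v in c.items() if k!='image'})
    pickle.dump(c,open(n+'0.pkl','wb'))
    for q in['gauge','gauge_head','valve','valve_gland','sheet','lens_case','nozzle','fuse_box']:
        print(q,[(round(d['p'],2),np.round(d['point']).tolist()) for d in manip.pinpoint(c,q)][:6])
E
```

```text
pics
{'t': 0.0, 'joints': array([-1.4304503 ,  0.42674126,  0.07386759,  1.60663182, -0.03409218,
        1.11081814, -0.06711942]), 'qd': array([ 0.00095715, -0.00079959,  0.00098238, -0.00081878, -0.00197899,
       -0.00089907,  0.0018028 ]), 'joint_efforts': array([-1.73898052e-04, -9.35820723e+01,  3.66652563e+00, -4.54179776e+01,
       -4.88435640e-02,  2.02539959e-02,  1.05613985e-04]), 'tool_pos': array([0.19283102, 0.64638805, 0.20475901]), 'ee_rot': array([-0.69921833,  0.70016326, -0.10216827,  0.10211159]), 'contact_force': array([0.338372  , 0.03660751, 0.4995494 ]), 'ft_torque': array([-0.01782832, -0.0043326 , -0.01847606]), 'opening': 1.001623797645958}
scene {'fx': 432.6823308718013, 'fy': 432.6823308718013, 'cx': 280.4771981934743, 'cy': 212.9042905572059, 'k1': -0.0861109071671277, 'eye': array([-0.115852  ,  0.67711551,  0.53473511]), 'rotation': array([ 0.20105714, -0.32162663,  0.78530243, -0.48931833]), 'shot': 1}
gauge [(0.91, [182.0, 330.0]), (0.58, [311.0, 275.0])]
gauge_head [(0.77, [175.0, 295.0]), (0.68, [312.0, 246.0])]
valve [(0.89, [313.0, 244.0])]
va
[... 730 characters left out ...]
e [(0.75, [323.0, 274.0])]
nozzle [(0.45, [244.0, 291.0])]
fuse_box [(0.77, [242.0, 208.0])]
wrist {'fx': 349.161305002585, 'fy': 349.161305002585, 'cx': 279.08646046504754, 'cy': 205.31369220240285, 'k1': 0.01916214191949121, 'mount': array([[-7.56370993e-04,  9.58654715e-01,  2.84570845e-01,
        -8.24169853e-02],
       [-1.70336299e-04, -2.84571046e-01,  9.58654938e-01,
        -1.78504706e-01],
       [ 9.99999699e-01,  6.76626043e-04,  3.78534980e-04,
         4.10647413e-04],
       [ 0.00000000e+00,  0.00000000e+00,  0.00000000e+00,
         1.00000000e+00]]), 'shot': 3}
gauge [(0.8, [141.0, 407.0])]
gauge_head []
valve []
valve_gland []
sheet []
lens_case []
nozzle []
fuse_box []
```

View pictures.

```bash
sed -i "s/return np.array(c\['eye'\]),np.array(c\['rotation'\])/q=c['rotation']; return np.array(c['eye']),R.from_quat([q[1],q[2],q[3],q[0]]).as_matrix()/" h.py
python3 - <<'E'
from h import *
S=pickle.load(open('scene0.pkl','rb'));D=pickle.load(open('side0.pkl','rb'))
for n,c,L in[('scene',S,[('g1',182,330,0),('g2',311,275,0),('h1',175,295,.07),('h2',312,246,.07),('valve',313,244,0),('gland',310,228,.032),('sheet',372,208,0),('lens',260,281,0),('noz',188,261,0),('fuse',281,206,0)]),('side',D,[('g1',334,347,0),('g?',307,183,0),('g2',345,253,0),('h1',336,318,.07),('h2',353,226,.07),('valve',307,225,0),('gland',312,215,.032),('sheet',304,184,0),('lens',323,274,0),('noz',244,291,0),('fuse',242,208,0)])]:
  for a,x,y,z in L: print(n,a,np.round(atz(c,(x,y),z),3))
E
```

```text
scene g1 [0.438 0.372 0.   ]
scene g2 [0.387 0.073 0.   ]
scene h1 [0.451 0.368 0.07 ]
scene h2 [0.391 0.069 0.07 ]
scene valve [ 0.472 -0.032  0.   ]
scene gland [ 0.493 -0.044  0.032]
scene sheet [ 0.484 -0.307  0.   ]
scene lens [0.45  0.166 0.   ]
scene noz [0.625 0.229 0.   ]
scene fuse [ 0.681 -0.133  0.   ]
side g1 [0.441 0.376 0.   ]
side g? [ 0.479 -0.304  0.   ]
side g2 [0.392 0.082 0.   ]
side h1 [0.441 0.372 0.07 ]
side h2 [0.376 0.068 0.07 ]
side valve [ 0.483 -0.046  0.   ]
side gland [ 0.47  -0.046  0.032]
side sheet [ 0.489 -0.297  0.   ]
side lens [0.45  0.164 0.   ]
side noz [0.626 0.226 0.   ]
side fuse [ 0.674 -0.138  0.   ]
```

View pics/scene0.png

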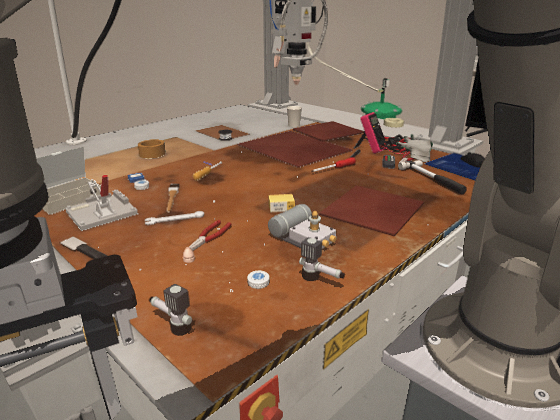

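View pics/side0.png

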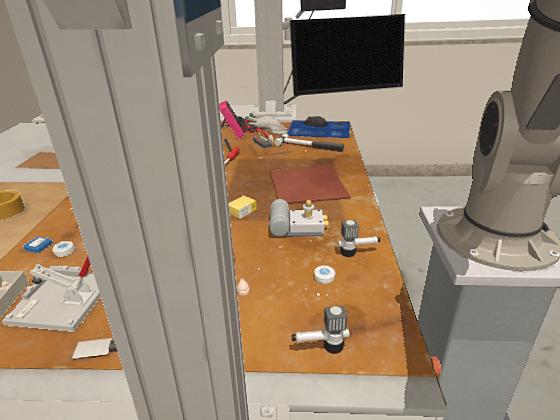

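View pics/wrist0.png

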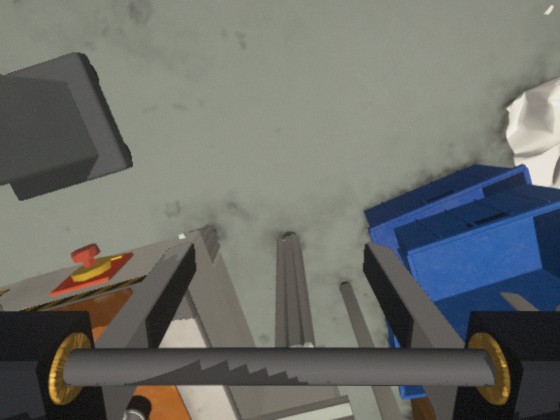

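Run:
```python
from h import *
S=pickle.load(open('scene0.pkl','rb'));D=pickle.load(open('side0.pkl','rb'))
def crop(c,x,y,w,h,k):
    return cv2.cvtColor(cv2.resize(c['image'][y:y+h,x:x+w],None,fx=k,fy=k,interpolation=cv2.INTER_CUBIC),cv2.COLOR_RGB2BGR)
a=np.hstack([crop(S,135,270,80,80,5),crop(D,280,290,80,80,5)])
b=np.hstack([crop(S,265,190,110,110,3),crop(D,260,180,130,110,3)])
cv2.imwrite('pics/cropA.png',a);cv2.imwrite('pics/cropB.png',b)
```

```text
(no output)
```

View pics/cropA.png

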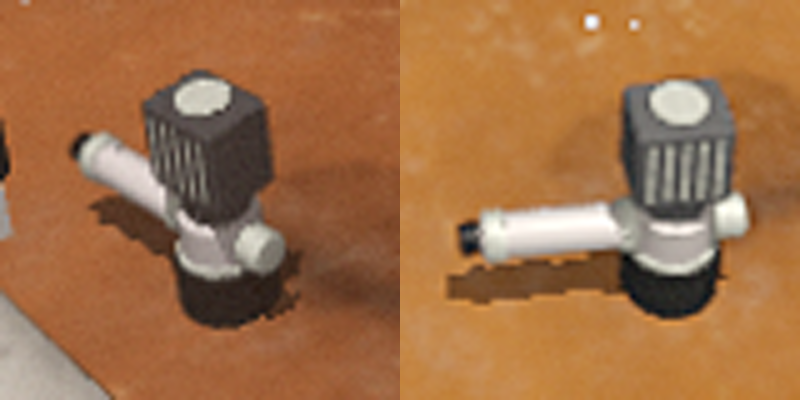

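View pics/cropB.png

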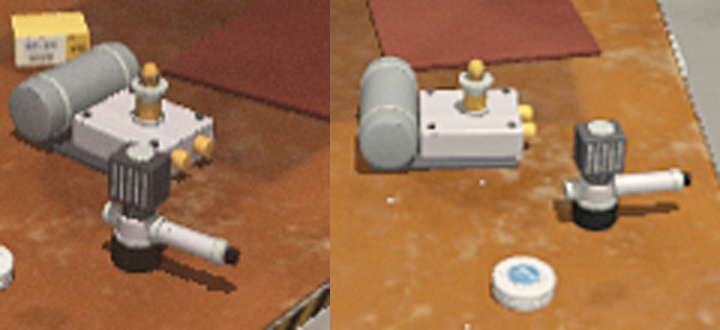

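Run:
```python
from h import *
S=pickle.load(open('scene0.pkl','rb'));D=pickle.load(open('side0.pkl','rb'))
for n,a,b in[('knob',(150.6,299.4),(292.6,338)),('headtop',(175.6,289.4),(336,310.6)),('head',(175,295),(336,318)),('base',(182,330),(334,347)),('tip',(315,212),(308.3,201.3)),('flange',(315,219),(308.3,207.7)),('sheet',(372,208),(304,184))]:
    print(n,tri([ray(S,a),ray(D,b)]))
s=manip.state();q=s['ee_rot'];print(R.from_quat([q[1],q[2],q[3],q[0]]).as_matrix().round(3))
```

```text
knob (array([0.51777619, 0.38473514, 0.03213616]), [np.float64(0.0006835989175120514), np.float64(0.0006835989175119797)])
headtop (array([0.44164394, 0.37139506, 0.08780134]), [np.float64(0.0008037065920277619), np.float64(0.0008037065920277147)])
head (array([0.44166785, 0.37500953, 0.07590023]), [np.float64(0.0023751719457125653), np.float64(0.0023751719457125414)])
base (array([ 0.44092971,  0.3707014 , -0.00389949]), [np.float64(0.0011160936125118423), np.float64(0.0011160936125120162)])
tip (array([ 0.48113237, -0.04544583,  0.07708271]), [np.float64(0.0019991941634239386), np.float64(0.0019991941634239607)])
flange (array([ 0.48083425, -0.04590916,  0.05769432]), [np.float64(0.0024226479938976625), np.float64(0.0024226479938977523)])
sheet (array([ 0.48836971, -0.31311483, -0.00576754]), [np.float64(0.0021103714760896813), np.float64(0.0021103714760897893)])
[[ 0.958 -0.     0.286]
 [-0.286 -0.     0.958]
 [-0.    -1.    -0.   ]]
```

Call:
{"method": "play_rows", "body": {
  "steps": [
    [9.4,[3.9,0,-2.4],-3.3],
    [9.4,[7.9,0,-4.8],-6.6],
    [9.4,[11.9,0,-7.2],-10],
    [9.4,[15.9,0,-9.6],-13.3],
    [9.4,[19.8,0,-12],-16.6],
    [9.4,[23.8,0,-14.4],-20],
    [9.4,[27.7,0,-16.8],-23.3],
    [9.4,[31.7,0,-19.2],-26.6]
  ],
  "squeeze": 15
}}

```text
t: 2.02
tool_pos: [0.4178, 0.3981, 0.2058]
ee_rot: [0.704, -0.704, -0.063, 0.063]
contact_force: [1.3, 1.3, 0.7]
opening: 1.001
```

Call:
{"method": "play_rows", "body": {
  "steps": [
    [9.4,[0,0,0],0],
    [9.4,[0,0,0],0],
    [9.4,[0,0,0],0]
  ]
}}

```text
t: 2.27
tool_pos: [0.4166, 0.4001, 0.2056]
ee_rot: [0.705, -0.704, -0.061, 0.061]
contact_force: [-0.0, 0.6, 0.1]
opening: 0.998
```

Run:
```python
from h import *
s=manip.state();c=manip.capture('wrist');save(c,'w1');pickle.dump((c,s),open('w1.pkl','wb'))
print(s['tool_pos'],s['ee_rot'],s['joints'])
q=s['ee_rot'];print(R.from_quat([q[1],q[2],q[3],q[0]]).as_matrix().round(3))
for n in['gauge','gauge_head']:
  for d in manip.pinpoint(c,n): print(n,d['p'],d['point'],atz(c,d['point'],.07 if 'h' in n else 0,s))
for d in manip.trace(c,'gauge'):print(d['extent'],d['p'])
```

```text
[0.4165771  0.4001009  0.20559276] [ 0.70458866 -0.70431221 -0.06119628  0.06127105] [-0.96655736  0.26748748  0.10846484  1.83340662 -0.03354873  1.04224413
  0.89920445]
[[ 0.985 -0.    -0.173]
 [ 0.173  0.     0.985]
 [-0.    -1.     0.   ]]
gauge 0.95 [253.1, 195.4] [0.44130829 0.37469021 0.        ]
gauge_head 0.76 [246.4, 216.4] [0.44346205 0.37356885 0.07      ]
[228.6, 178.1, 40.2, 98.5] 0.85
```

View pics/w1.png

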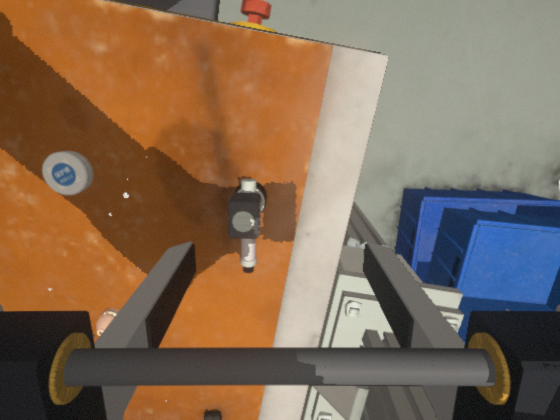

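Run:
```python
from h import *
c,s=pickle.load(open('w1.pkl','rb'))
i=c['image'][160:290,200:300];cv2.imwrite('pics/w1c.png',cv2.cvtColor(cv2.resize(i,None,fx=4.5,fy=4.5,interpolation=cv2.INTER_CUBIC),cv2.COLOR_RGB2BGR))
h=atz(c,(243,221),.089,s);k=atz(c,(248.5,268),.032,s);print(h,k,np.degrees(np.arctan2(k[1]-h[1],k[0]-h[0])))
```

```text
[0.44173749 0.37194411 0.089     ] [0.51580276 0.38329844 0.032     ] 8.715687260247595
```

View pics/w1c.png

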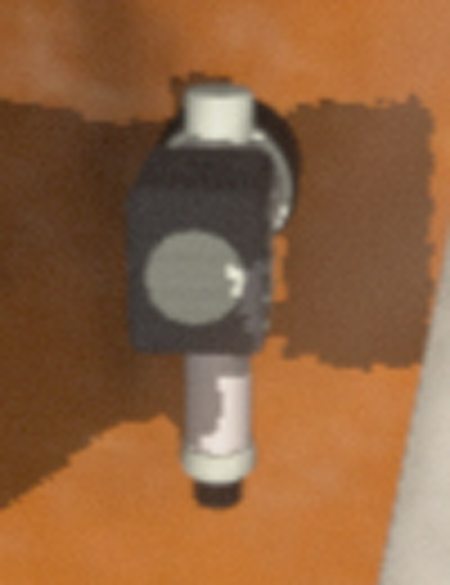

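Call:
{"method": "play_rows", "body": {
  "steps": [
    [9.4,[1.0,1,-1.6],0],
    [9.4,[2.0,3,-3.2],0],
    [9.4,[2.0,6,-3.2],0],
    [9.4,[2.0,9,-3.2],0],
    [9.4,[2.0,12,-3.2],0],
    [9.4,[2.0,14,-3.2],0],
    [9.4,[2.0,14.9,-3.2],0],
    [9.4,[2.0,14.9,-3.2],0]
  ]
}}

```text
t: 3.13
tool_pos: [0.4407, 0.3716, 0.0547]
ee_rot: [-0.704, 0.705, 0.061, -0.063]
contact_force: [-0.2, -0.4, -0.2]
opening: 0.997
```

Run:
```python
from h import *
s=manip.state();c=manip.capture('wrist');save(c,'w2');pickle.dump((c,s),open('w2.pkl','wb'))
print(s['tool_pos'],s['contact_force'])
```

```text
[0.44069039 0.37159114 0.05466882] [-0.2423168  -0.40584421 -0.17080991]
```

View pics/w2.png

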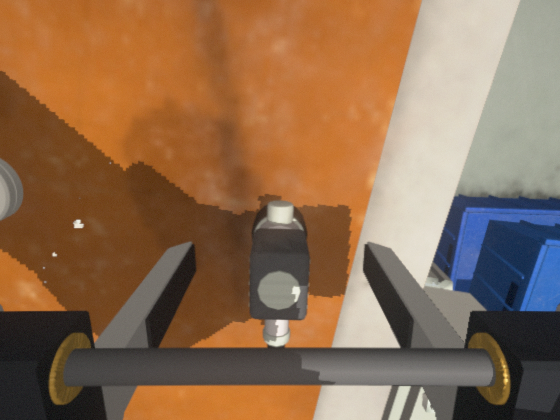

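Call:
{"method": "play_rows", "body": {
  "steps": [
    [6,[0,0,0],0],
    [4,[0,0,0],0],
    [2,[0,0,0],0],
    [2,[0,0,0],0],
    [2,[0,0,0],0],
    [2,[0,0,0],0],
    [2,[0,0,0],0],
    [2,[0,0,0],0]
  ],
  "squeeze": 40
}}

```text
t: 3.85
tool_pos: [0.442, 0.3718, 0.0565]
ee_rot: [0.704, -0.704, -0.062, 0.062]
contact_force: [0.0, -0.2, -0.3]
opening: 0.467
```

Call:
{"method": "play_rows", "body": {
  "steps": [
    [2,[0,0,0],0],
    [2,[0,0,0],0],
    [2,[0,0,0],0],
    [2,[0,0,0],0],
    [2,[0,0,0],0]
  ]
}}

```text
t: 4.27
tool_pos: [0.442, 0.3717, 0.0564]
ee_rot: [-0.704, 0.704, 0.062, -0.062]
contact_force: [0.8, 0.2, -0.2]
opening: 0.296
```

Call:
{"method": "play_rows", "body": {
  "steps": [
    [2,[0,-0.5,0],0],
    [2,[0,-2,0],0],
    [2,[0,-4.5,0],0],
    [2,[0,-7.5,0],0],
    [2,[0,-10.5,0],0],
    [2,[0,-12.5,0],0],
    [2,[0,-13.5,0],0],
    [2,[0,-13.5,0],0]
  ]
}}

```text
t: 4.93
tool_pos: [0.4426, 0.3724, 0.1936]
ee_rot: [0.705, -0.704, -0.062, 0.061]
contact_force: [0.3, -0.1, -2.7]
opening: 0.296
```

Run:
```python
from h import *
s=manip.state();c=manip.capture('wrist');save(c,'w3');pickle.dump((c,s),open('w3.pkl','wb'))
print(s['t'],s['tool_pos'],s['contact_force'],s['opening'],s['joints'])
s2=manip.capture('side');save(s2,'side3')
```

```text
4.9333 [0.44264344 0.37240272 0.19355873] [ 0.32748461 -0.11857928 -2.73650457] 0.29622732562677984 [-0.91677604  0.27898855  0.12825301  1.84766929 -0.04171207  1.01433744
  0.97366263]
```

View pics/side3.png

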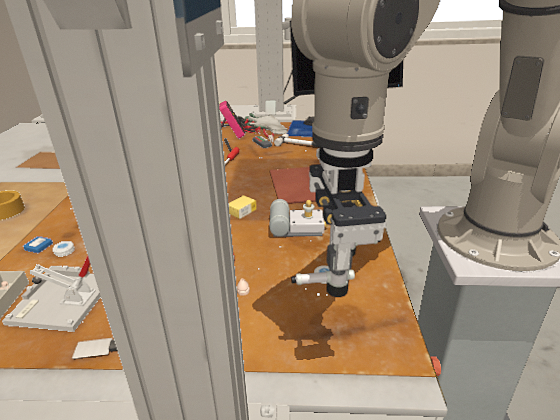

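Call:
{"method": "play_rows", "body": {
  "steps": [
    [2,[-0.3,-0.3,-2],0],
    [2,[-0.8,-0.8,-6],0],
    [2,[-1.3,-1.2,-10],0],
    [2,[-1.8,-1.6,-14],0],
    [2,[-2.3,-2,-18],0],
    [2,[-2.7,-2,-22],0],
    [2,[-3.2,-2,-26],0],
    [2,[-3.6,-2,-29],0]
  ]
}}

```text
t: 5.7
tool_pos: [0.4556, 0.0762, 0.2101]
ee_rot: [-0.704, 0.705, 0.06, -0.062]
contact_force: [0.6, -0.3, -2.8]
opening: 0.297
```

Call:
{"method": "play_rows", "body": {
  "steps": [
    [2,[-0.4,0,-3],0],
    [2,[-0.6,0,-5],0],
    [2,[-0.6,0,-5],0],
    [2,[-0.6,0,-5],0]
  ]
}}

```text
t: 6.03
tool_pos: [0.4587, 0.0285, 0.2102]
ee_rot: [-0.704, 0.705, 0.06, -0.062]
contact_force: [0.2, 0.1, -2.7]
opening: 0.298
```

Run:
```python
from h import *
s=manip.state();c=manip.capture('wrist');save(c,'w4');pickle.dump((c,s),open('w4.pkl','wb'))
print(s['t'],s['tool_pos'],s['ee_rot'],s['contact_force'],s['opening'],s['joints'])
for n in['valve_gland','valve','gauge']:
  for d in manip.pinpoint(c,n): print(n,d['p'],d['point'],atz(c,d['point'],.032 if 'h' in n else 0,s))
for n in ['scene','side']:
  c=manip.capture(n);save(c,n+'4');pickle.dump((c,s),open(n+'4.pkl','wb'))
```

```text
6.0333 [0.45874819 0.02852121 0.21024353] [-0.70428847  0.7046892   0.06003191 -0.061539  ] [ 0.1800833   0.08291579 -2.74409707] 0.2981626247988926 [-0.54326456  0.05650108  0.35771141  2.07921642 -0.02291096  1.01174046
  1.56905536]
valve_gland 0.75 [207.4, 192.8] [ 0.49029024 -0.0494186   0.        ]
valve 0.59 [214.8, 183.5] [ 0.47796337 -0.04237857  0.        ]
valve 0.38 [134.6, 319.0] [ 0.67168766 -0.12147066  0.        ]
gauge 0.69 [335.4, 118.8] [0.38442294 0.07741536 0.        ]
```

View pics/w4.png

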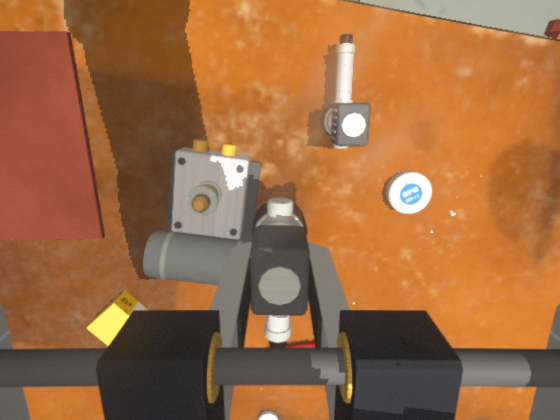

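View pics/scene4.png

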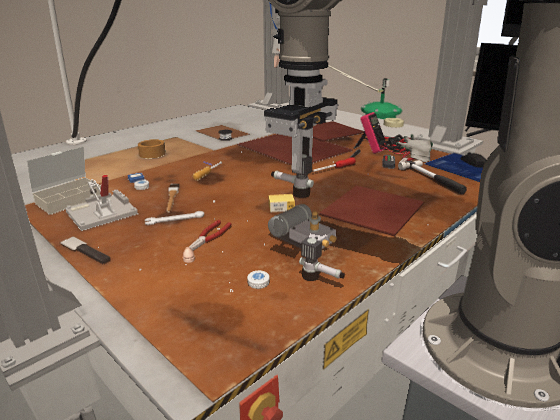

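Run:
```python
from h import *
c,s=pickle.load(open('w4.pkl','rb'))
i=c['image'][140:260,150:320];cv2.imwrite('pics/w4c.png',cv2.cvtColor(cv2.resize(i,None,fx=4.5,fy=4.5,interpolation=cv2.INTER_CUBIC),cv2.COLOR_RGB2BGR))
L=[]
for n,x,y in[('scene',285,190),('side',280,185)]:
  c,s=pickle.load(open(n+'4.pkl','rb'));L.append(cv2.resize(c['image'][y:y+60,x:x+60],None,fx=6,fy=6,interpolation=cv2.INTER_CUBIC))
cv2.imwrite('pics/sc4c.png',cv2.cvtColor(np.hstack(L),cv2.COLOR_RGB2BGR))
```

```text
(no output)
```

View pics/w4c.png

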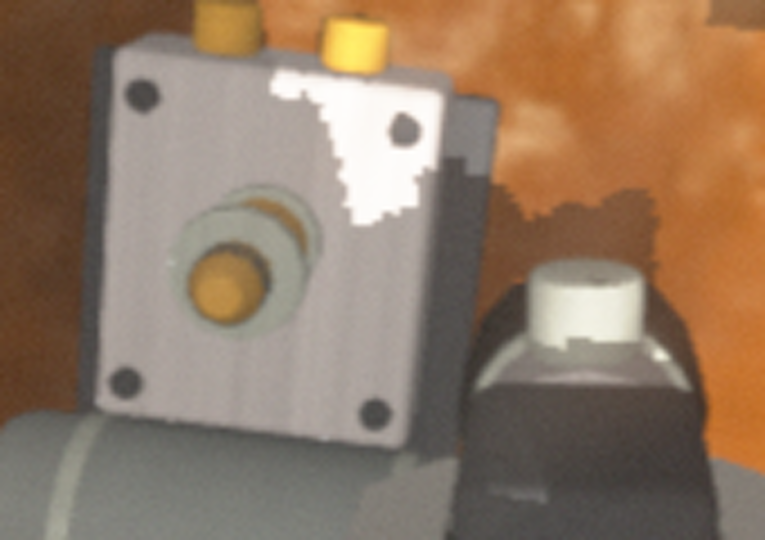

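View pics/sc4c.png

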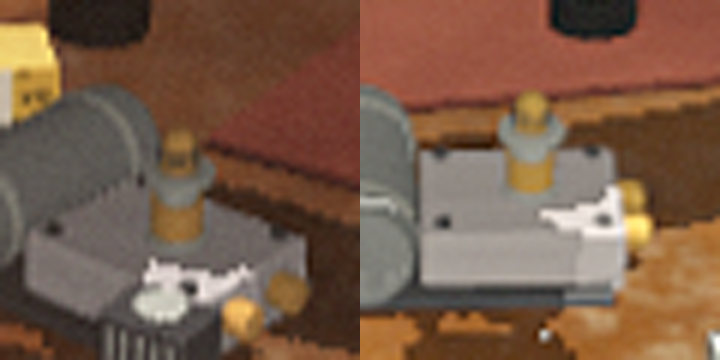

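Run:
```python
from h import *
c,s=pickle.load(open('w4.pkl','rb'));S=pickle.load(open('scene4.pkl','rb'))[0];D=pickle.load(open('side4.pkl','rb'))[0]
for n,w,a,b in[('flange',(204,200.2),(315,220),(308.7,207.3)),('tip',(200,204),(315,212.5),(308.7,201.8))]:
    r=[ray(c,w,s),ray(S,a),ray(D,b)]
    X,e=tri(r);print(n,X,e); print([tri([r[i],r[j]])[0].round(4) for i,j in((0,1),(0,2),(1,2))])
# flange top z from diameter
for z in(.059,.065,.07,.077):
  print(z,atz(c,(204,200.2),z,s), 'diam px',np.linalg.norm(proj(c,atz(c,(204,200.2),z,s)+[0,.015,0],s)-proj(c,atz(c,(204,200.2),z,s)-[0,.015,0],s)), 'tip',atz(c,(200,204),z+.016,s))
p=s['tool_pos']
# collar mouth visible? project collar
for z in (0,.041,.088):
  print(z,proj(c,p+np.array([0,0,z-.0564]),s))
```

```text
flange [ 0.47984788 -0.04305836  0.05862986] [np.float64(0.0017208836563997057), np.float64(0.0018011162450082526), np.float64(0.0007550323777228185)]
[array([ 0.4797, -0.043 ,  0.0595]), array([ 0.4805, -0.042 ,  0.0588]), array([ 0.4797, -0.0453,  0.0574])]
tip [ 0.47976474 -0.04277428  0.07709055] [np.float64(0.0004817598866241477), np.float64(0.0023378735099025627), np.float64(0.0020360909587952606)]
[array([ 0.4784, -0.0421,  0.0801]), array([ 0.4802, -0.0426,  0.075 ]), array([ 0.4801, -0.0442,  0.0764])]
0.059 [ 0.48127308 -0.04216476  0.059     ] diam px 30.955955082171332 tip [ 0.48058023 -0.04268924  0.075     ]
0.065 [ 0.47939504 -0.0411372   0.065     ] diam px 31.529390426850178 tip [ 0.47861973 -0.04159928  0.081     ]
0.07 [ 0.47783002 -0.0402809   0.07      ] diam px 32.02373718775511 tip [ 0.47698597 -0.04069098  0.086     ]
0.077 [ 0.47563898 -0.03908208  0.077     ] diam px 32.7424512183881 tip [ 0.47469871 -0.03941937  0.093     ]
0 [279.04798173 222.40788478]
0.041 [279.0719248  244.96088947]
0.088 [279.11350904 284.15106138]
```

Call:
{"method": "play_rows", "body": {
  "steps": [
    [2,[0.2,0,-2],0],
    [2,[0.5,0,-5],0],
    [2,[0.9,1,-7.4],0],
    [2,[0.9,3,-7.4],0],
    [2,[0.9,4.5,-7.4],0],
    [2,[0.9,5,-7.4],0],
    [2,[0.9,5,-7.4],0],
    [2,[0.9,5,-7.4],0]
  ]
}}

```text
t: 7.0
tool_pos: [0.4815, -0.0412, 0.1619]
ee_rot: [-0.704, 0.704, 0.062, -0.062]
contact_force: [0.2, -1.1, -2.7]
opening: 0.296
```

Run:
```python
from h import *
s=manip.state();c=manip.capture('wrist');save(c,'w5');pickle.dump((c,s),open('w5.pkl','wb'))
print(s['t'],s['tool_pos'],s['ee_rot'],s['contact_force'],s['opening'],s['joints'])
L=[]
for n,x,y in[('scene',285,170),('side',280,165)]:
  c=manip.capture(n);save(c,n+'5');pickle.dump((c,s),open(n+'5.pkl','wb'))
  L.append(cv2.resize(c['image'][y:y+60,x:x+60],None,fx=6.6,fy=6.6,interpolation=cv2.INTER_CUBIC))
  print(n,proj(c,s['tool_pos']-[0,0,.0564]),proj(c,s['tool_pos']-[0,0,.0344]))
cv2.imwrite('pics/sc5c.png',cv2.cvtColor(np.hstack(L),cv2.COLOR_RGB2BGR))
```

```text
7.0 [ 0.48151028 -0.04124293  0.16185291] [-0.70435938  0.7044341   0.061799   -0.06189792] [ 0.21989777 -1.10453328 -2.65072731] 0.2961669859392108 [-0.43211104  0.16529027  0.4290797   2.09123284 -0.08722623  0.90180232
  1.79194525]
scene [313.88928588 202.55483866] [314.19429674 194.04402738]
side [308.32047513 191.81471803] [308.46806242 184.26613433]
```

View pics/sc5c.png

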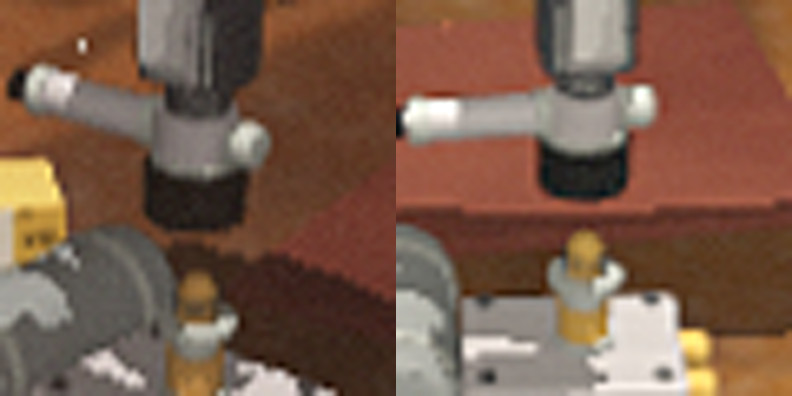

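View pics/w5.png

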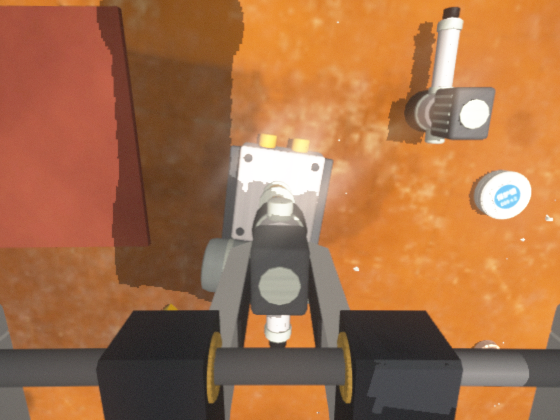

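Run:
```python
from h import *
s=pickle.load(open('w5.pkl','rb'))[1];p=s['tool_pos']
L=[]
for n,x,y in[('scene',300,185),('side',293,175)]:
  c=pickle.load(open(n+'5.pkl','rb'))[0]
  im=cv2.resize(c['image'][y:y+50,x:x+32],None,fx=12,fy=12,interpolation=cv2.INTER_LANCZOS4)
  f=lambda P:tuple(int(v) for v in ((proj(c,P)-[x,y]+.5)*12))
  # outlines: predicted collar and stem for stem est
  st=np.array([.4808,-.0426,0])
  e=np.array(c['eye'])
  for a,col in((p*[1,1,0],(0,255,0)),(st,(0,255,255))):
    d=(a-e)[:2];d/=np.linalg.norm(d);rt=np.array([d[1],-d[0],0])
    if col[0]==0 and col[2]==0:
      for sg in(-1,0,1): cv2.line(im,f(p-[0,0,.0564]+rt*sg*.0185),f(p-[0,0,.036]+rt*sg*.0185),col,1)
    else:
      for sg in(-1,0,1): cv2.line(im,f(a+[0,0,.033]+rt*sg*.008),f(a+[0,0,.066]+rt*sg*.008),col,1)
      for zt in(.059,.062): cv2.line(im,f(a+[0,0,zt]-rt*.015),f(a+[0,0,zt]+rt*.015),(255,0,255),1)
      cv2.line(im,f(a+[0,0,.075]-rt*.0045),f(a+[0,0,.075]+rt*.0045),(255,0,0),1)
  L.append(im)
cv2.imwrite('pics/ov5.png',cv2.cvtColor(np.hstack(L),cv2.COLOR_RGB2BGR))
```

```text
(no output)
```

View pics/ov5.png

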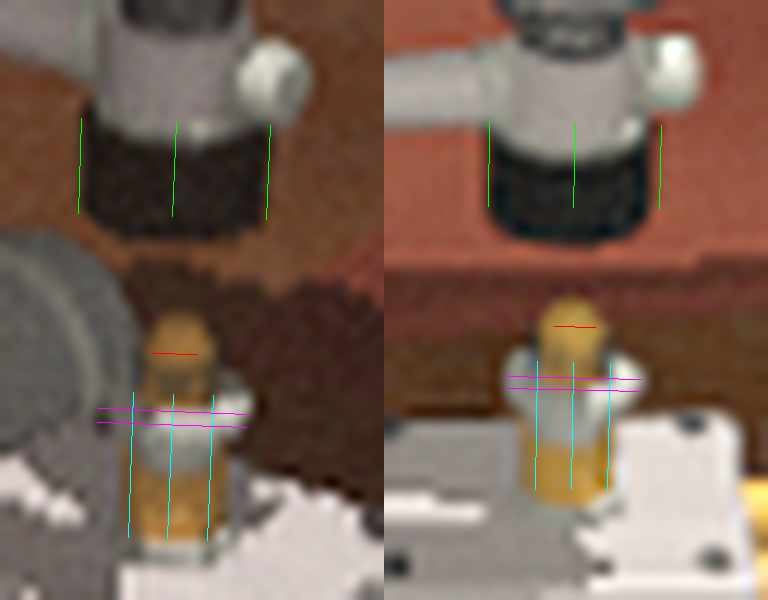

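Call:
{"method": "play_rows", "body": {
  "steps": [
    [2,[-0.14,0,-0.21],0],
    [2,[-0.14,0.5,-0.21],0],
    [2,[-0.14,1.2,-0.21],0],
    [2,[-0.14,1.9,-0.21],0],
    [2,[-0.14,2.2,-0.21],0],
    [2,[-0.14,2.2,-0.21],0],
    [2,[-0.14,2.2,-0.21],0]
  ]
}}

```text
t: 7.73
tool_pos: [0.4801, -0.0441, 0.1392]
ee_rot: [-0.704, 0.705, 0.061, -0.062]
contact_force: [-0.1, -0.1, -3.3]
opening: 0.299
```

Run:
```python
from h import *
s=manip.state()
print(s['t'],s['tool_pos'],s['ee_rot'],s['contact_force'],s['opening'])
p=s['tool_pos']
L=[]
for n,x,y in[('scene',300,185),('side',293,175)]:
  c=manip.capture(n);save(c,n+'6');pickle.dump((c,s),open(n+'6.pkl','wb'))
  im=cv2.resize(c['image'][y:y+50,x:x+32],None,fx=12,fy=12,interpolation=cv2.INTER_LANCZOS4)
  f=lambda P:tuple(int(v) for v in ((proj(c,P)-[x,y]+.5)*12))
  cv2.line(im,f(p-[0,0,.02]),f(p*[1,1,0]+[0,0,.033]),(0,255,0),1)
  L.append(im)
cv2.imwrite('pics/ov6.png',cv2.cvtColor(np.hstack(L),cv2.COLOR_RGB2BGR))
```

```text
7.7333 [ 0.4801147  -0.04410137  0.13915314] [-0.70432869  0.70451861  0.06124175 -0.06183911] [-0.07505896 -0.06956614 -3.27388874] 0.29900412959976824
```

View pics/ov6.png

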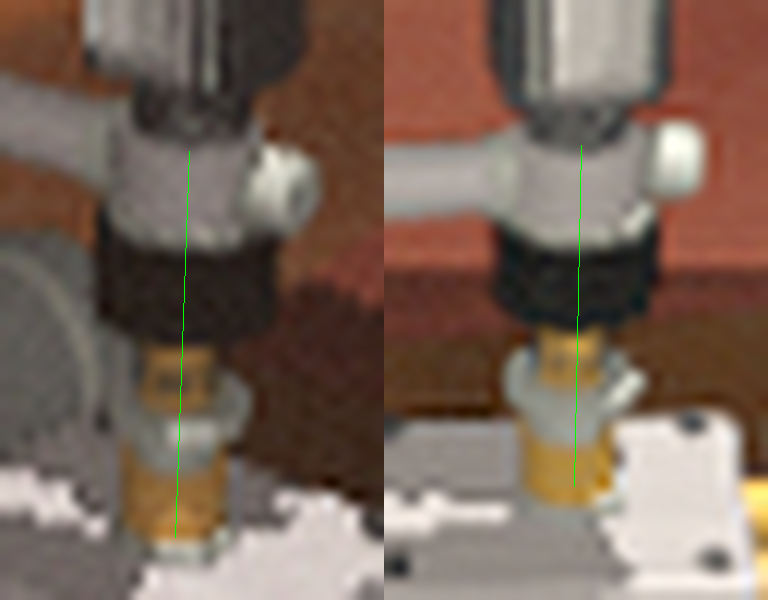

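Call:
{"method": "play_rows", "body": {
  "steps": [
    [2,[0,0.3,0],0],
    [2,[0,0.6,0],0],
    [2,[0,0.9,0],0],
    [2,[0,1.2,0],0],
    [2,[0,1.2,0],0],
    [2,[0,1.2,0],0]
  ]
}}

```text
t: 8.33
tool_pos: [0.4802, -0.044, 0.1273]
ee_rot: [-0.704, 0.704, 0.061, -0.062]
contact_force: [0.1, -0.4, -2.2]
opening: 0.292
```

No lateral load; the stem is in the bore. On down in small steps.

Call:
{"method": "play_rows", "body": {
  "steps": [
    [2,[0,0.15,0],0],
    [2,[0,0.3,0],0],
    [2,[0,0.45,0],0],
    [2,[0,0.6,0],0],
    [2,[0,0.6,0],0],
    [2,[0,0.6,0],0]
  ]
}}

```text
t: 8.83
tool_pos: [0.4802, -0.044, 0.1214]
ee_rot: [-0.704, 0.704, 0.061, -0.062]
contact_force: [0.1, 0.1, -3.1]
opening: 0.295
```

Call:
{"method": "play_rows", "body": {
  "steps": [
    [2,[0,0.15,0],0],
    [2,[0,0.3,0],0],
    [2,[0,0.4,0],0],
    [2,[0,0.4,0],0],
    [2,[0,0.4,0],0]
  ]
}}

```text
t: 9.25
tool_pos: [0.4804, -0.044, 0.1175]
ee_rot: [-0.704, 0.704, 0.062, -0.062]
contact_force: [0.2, 0.2, 0.7]
opening: 0.3
```

Call:
{"method": "play_rows", "body": {
  "steps": [
    [2,[0,0.1,0],0],
    [2,[0,0.2,0],0],
    [2,[0,0.3,0],0],
    [2,[0,0.4,0],0],
    [2,[0,0.4,0],0],
    [2,[0,0.4,0],0]
  ]
}}

```text
t: 9.75
tool_pos: [0.4804, -0.044, 0.1135]
ee_rot: [-0.704, 0.704, 0.062, -0.062]
contact_force: [0.7, 0.3, 2.5]
opening: 0.294
```

Call:
{"method": "play_rows", "body": {
  "steps": [
    [2,[0,0.1,0],0],
    [2,[0,0.2,0],0],
    [2,[0,0.3,0],0],
    [2,[0,0.4,0],0],
    [2,[0,0.4,0],0],
    [2,[0,0.4,0],0]
  ]
}}

```text
t: 10.25
tool_pos: [0.4805, -0.044, 0.1096]
ee_rot: [0.704, -0.704, -0.062, 0.061]
contact_force: [-1.5, -0.6, 8.8]
opening: 0.298
```

Call:
{"method": "play_rows", "body": {
  "steps": [
    [2,[0,0.05,0],0],
    [2,[0,0.1,0],0],
    [2,[0,0.15,0],0],
    [2,[0,0.15,0],0],
    [2,[0,0.15,0],0]
  ]
}}

```text
t: 10.67
tool_pos: [0.4806, -0.044, 0.1083]
ee_rot: [0.704, -0.704, -0.062, 0.061]
contact_force: [-2.3, 0.2, 11.4]
opening: 0.298
```

Call:
{"method": "play_rows", "body": {
  "steps": [
    [2,[0,0.04,0],0],
    [2,[0,0.08,0],0],
    [2,[0,0.08,0],0],
    [2,[0,0.08,0],0],
    [2,[0,0.08,0],0],
    [2,[0,0.08,0],0],
    [2,[0,0.08,0],0],
    [2,[0,0.08,0],0]
  ]
}}

```text
t: 11.33
tool_pos: [0.4806, -0.044, 0.1076]
ee_rot: [0.704, -0.704, -0.062, 0.061]
contact_force: [-2.4, 0.3, 13.4]
opening: 0.297
```

Hold over two seconds in all.

Call:
{"method": "play_rows", "body": {
  "steps": [
    [2,[0,0,0],0],
    [2,[0,0,0],0],
    [2,[0,0,0],0],
    [2,[0,0,0],0],
    [2,[0,0,0],0],
    [2,[0,0,0],0],
    [2,[0,0,0],0],
    [2,[0,0,0],0]
  ]
}}

```text
t: 12.0
tool_pos: [0.4806, -0.044, 0.1076]
ee_rot: [0.704, -0.704, -0.062, 0.061]
contact_force: [-2.4, -0.4, 13.2]
opening: 0.293
```

Call:
{"method": "play_rows", "body": {
  "steps": [
    [2,[0,0,0],0],
    [2,[0,0,0],0],
    [2,[0,0,0],0],
    [2,[0,0,0],0],
    [2,[0,0,0],0],
    [2,[0,0,0],0],
    [2,[0,0,0],0]
  ]
}}

```text
t: 12.58
tool_pos: [0.4806, -0.044, 0.1076]
ee_rot: [0.704, -0.704, -0.062, 0.061]
contact_force: [-2.0, 0.3, 13.1]
opening: 0.291
```

Run:
```python
from h import *
L=[]
s=manip.state();print(s['t'],s['contact_force'],s['tool_pos'])
for n,x,y in[('scene',260,165),('side',250,155)]:
  c=manip.capture(n);save(c,n+'7')
  L.append(cv2.resize(c['image'][y:y+80,x:x+80],None,fx=5,fy=5,interpolation=cv2.INTER_CUBIC))
cv2.imwrite('pics/sc7c.png',cv2.cvtColor(np.hstack(L),cv2.COLOR_RGB2BGR))
```

```text
12.5833 [-1.95063153  0.3018901  13.07034548] [ 0.48062993 -0.0439852   0.10758428]
```

View pics/sc7c.png

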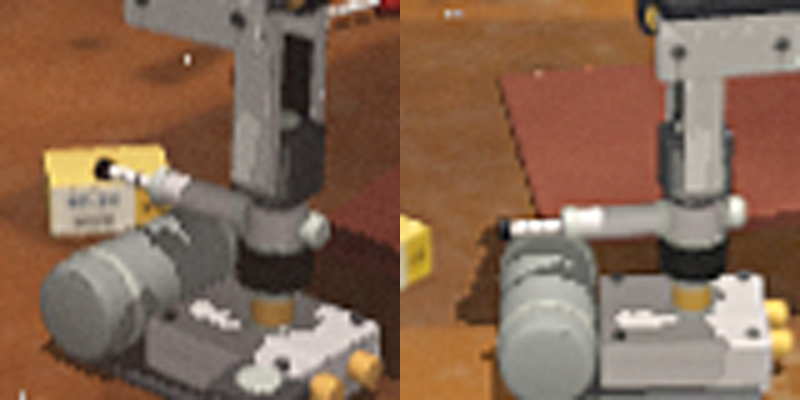

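Call:
{"method": "play_rows", "body": {
  "steps": [
    [2,[0,0,0],0],
    [2,[0,0,0],0],
    [2,[0,-0.3,0],0],
    [2,[0,-0.8,0],0],
    [2,[0,-1.5,0],0],
    [2,[0,-2.5,0],0],
    [2,[0,-3.5,0],0],
    [2,[0,-4.5,0],0]
  ]
}}

```text
t: 13.35
tool_pos: [0.4801, -0.044, 0.1531]
ee_rot: [-0.704, 0.704, 0.061, -0.062]
contact_force: [-0.4, 0.7, -3.4]
opening: 0.299
```

Call:
{"method": "play_rows", "body": {
  "steps": [
    [2,[0,-1.5,0],0],
    [2,[0,-3,0],0],
    [2,[0,-4.5,0],0],
    [2,[0,-5,0],0],
    [2,[0,-5,0],0],
    [2,[0,-5,0],0]
  ]
}}

```text
t: 13.85
tool_pos: [0.4802, -0.0439, 0.2021]
ee_rot: [0.704, -0.704, -0.062, 0.062]
contact_force: [0.7, 0.2, -3.5]
opening: 0.297
```

Run:
```python
from h import *
s=manip.state();print(s['t'],s['contact_force'],s['tool_pos'],s['joints'])
w=manip.capture('wrist');save(w,'w8')
for d in manip.pinpoint(w,'sheet'): print('w',d['p'],d['point'],atz(w,d['point'],0,s))
for n in['scene','side']:
  c=manip.capture(n);save(c,n+'8');pickle.dump((c,s),open(n+'8.pkl','wb'))
  for d in manip.trace(c,'sheet'):
     print(n,d['p'],d['extent']); m=d['region'].astype(np.uint8)
     cn=max(cv2.findContours(m,cv2.RETR_EXTERNAL,cv2.CHAIN_APPROX_NONE)[0],key=cv2.contourArea)
     ap=cv2.approxPolyDP(cn,4,True)[:,0]; print([np.round(atz(c,a,.008)[:2],3).tolist() for a in ap])
```

```text
13.85 [ 0.70861748  0.21066511 -3.51590576] [ 0.48017262 -0.04389202  0.20209328] [-0.444118    0.10858388  0.43657112  2.05036286 -0.05495303  0.99321601
  1.76557876]
w 0.6 [38.0, 135.0] [ 0.47829048 -0.30414969  0.        ]
w 0.44 [279.6, 224.4] [ 0.5329884  -0.03373066  0.        ]
scene 0.95 [316.8, 183.0, 107.2, 53.2]
[[0.562, -0.162], [0.346, -0.198], [0.392, -0.431], [0.608, -0.401]]
side 0.61 [270.1, 166.5, 76.3, 35.0]
[[0.355, -0.206], [0.395, -0.43], [0.424, -0.422], [0.459, -0.303], [0.492, -0.31], [0.505, -0.381], [0.605, -0.373], [0.573, -0.199], [0.541, -0.161]]
```

View pics/scene8.png

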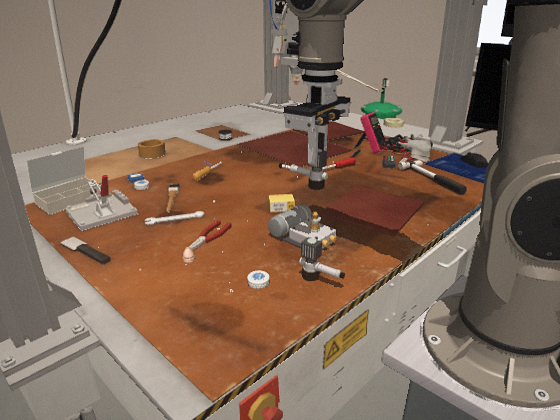

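View pics/w8.png

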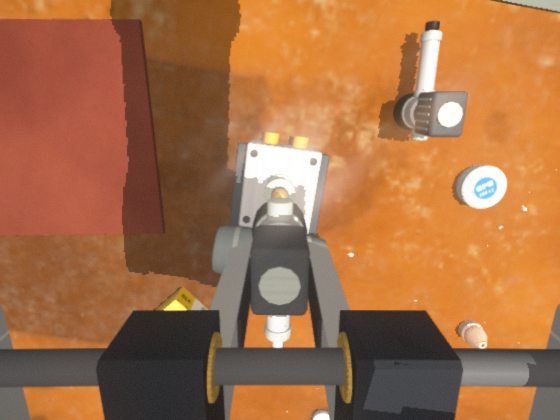

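Call:
{"method": "play_rows", "body": {
  "steps": [
    [2,[-0.4,0,-2],1.5],
    [2,[-1.2,0,-5.5],4.5],
    [2,[-2,0,-9],7.5],
    [2,[-2.8,0,-12.5],10.5],
    [2,[-3.5,0,-16],13.5],
    [2,[-4.3,0,-19.5],16.5],
    [2,[-5,0,-23],19],
    [2,[-5.3,0,-24],20]
  ]
}}

```text
t: 14.82
tool_pos: [0.4686, -0.2947, 0.2022]
ee_rot: [-0.703, 0.705, -0.064, 0.064]
contact_force: [-0.7, 0.6, -2.7]
opening: 0.298
```

Call:
{"method": "play_rows", "body": {
  "steps": [
    [2,[0,0,0],0],
    [2,[0,0,0],0],
    [2,[0,0,0],0]
  ]
}}

```text
t: 15.07
tool_pos: [0.4699, -0.2885, 0.2018]
ee_rot: [0.705, -0.704, 0.061, -0.061]
contact_force: [-0.0, 0.2, -2.3]
opening: 0.3
```

Run:
```python
from h import *
s=manip.state();print(s['t'],s['contact_force'],s['tool_pos'],s['joints'],s['ee_rot'],s['opening'])
w=manip.capture('wrist');save(w,'w9')
```

```text
15.0667 [-0.00369411  0.20378702 -2.27111093] [ 0.46985384 -0.28849647  0.20180475] [-0.10171933  0.26165261  0.64183438  1.91697863 -0.18267206  1.02171743
  2.01738969] [ 0.70461941 -0.70429097  0.06145042 -0.06090617] 0.2997223728621615
```

View pics/w9.png

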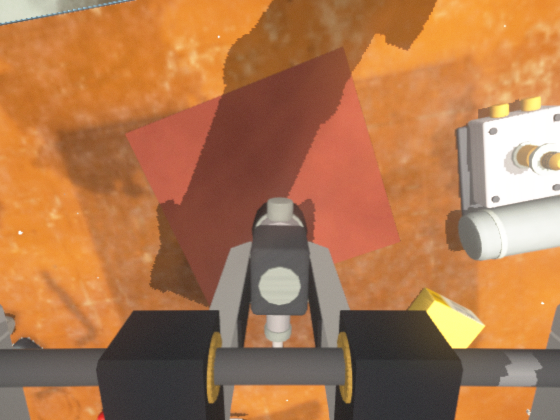

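Call:
{"method": "play_rows", "body": {
  "steps": [
    [2,[0,1,0],0],
    [2,[0,3,0],0],
    [2,[0,5.5,0],0],
    [2,[0,8,0],0],
    [2,[0,10,0],0],
    [2,[0,11.5,0],0],
    [2,[0,12.2,0],0],
    [2,[0,12.2,0],0]
  ]
}}

```text
t: 15.78
tool_pos: [0.469, -0.2885, 0.0785]
ee_rot: [0.705, -0.704, 0.062, -0.06]
contact_force: [-0.3, 0.2, -2.9]
opening: 0.297
```

Call:
{"method": "play_rows", "body": {
  "steps": [
    [2,[0,0.2,0],0],
    [2,[0,0.4,0],0],
    [2,[0,0.6,0],0],
    [2,[0,0.8,0],0],
    [2,[0,1.0,0],0],
    [2,[0,1.1,0],0],
    [2,[0,1.1,0],0],
    [2,[0,1.1,0],0]
  ]
}}

```text
t: 16.45
tool_pos: [0.4697, -0.2896, 0.0692]
ee_rot: [-0.704, 0.704, -0.062, 0.062]
contact_force: [-0.9, -0.9, -3.2]
opening: 0.296
```

Call:
{"method": "play_rows", "body": {
  "steps": [
    [2,[0,0.05,0],0],
    [2,[0,0.1,0],0],
    [2,[0,0.15,0],0],
    [2,[0,0.2,0],0],
    [2,[0,0.25,0],0],
    [2,[0,0.3,0],0],
    [2,[0,0.3,0],0],
    [2,[0,0.3,0],0]
  ]
}}

```text
t: 17.12
tool_pos: [0.4697, -0.2896, 0.0662]
ee_rot: [-0.704, 0.704, -0.062, 0.062]
contact_force: [0.5, -0.2, -2.2]
opening: 0.296
```

Call:
{"method": "play_rows", "body": {
  "steps": [
    [2,[0,0.05,0],0],
    [2,[0,0.1,0],0],
    [2,[0,0.15,0],0],
    [2,[0,0.15,0],0],
    [2,[0,0.15,0],0]
  ]
}}

```text
t: 17.53
tool_pos: [0.4697, -0.2895, 0.0647]
ee_rot: [-0.704, 0.704, -0.062, 0.062]
contact_force: [-0.2, -0.3, -3.3]
opening: 0.296
```

Call:
{"method": "play_rows", "body": {
  "steps": [
    [2,[0,0.05,0],0],
    [2,[0,0.1,0],0],
    [2,[0,0.1,0],0],
    [2,[0,0.1,0],0]
  ]
}}

```text
t: 17.87
tool_pos: [0.4698, -0.2896, 0.0639]
ee_rot: [-0.704, 0.704, -0.062, 0.062]
contact_force: [-2.0, 1.0, 3.2]
opening: 0.297
```

Call:
{"method": "play_rows", "body": {
  "steps": [
    [3.2,[0,0,0],0],
    [3.6,[0,0,0],0],
    [4.2,[0,0,0],0],
    [5,[0,0,0],0],
    [6,[0,0,0],0],
    [7,[0,0,0],0],
    [7,[0,0,0],0],
    [7,[0,0,0],0]
  ],
  "squeeze": 20
}}

```text
t: 18.53
tool_pos: [0.4697, -0.2895, 0.0637]
ee_rot: [-0.704, 0.704, -0.062, 0.062]
contact_force: [-0.4, 0.0, -0.1]
opening: 0.732
```

Run:
```python
from h import *
s=manip.state();print(s['t'],s['contact_force'],s['tool_pos'],s['opening'])
w=manip.capture('wrist');save(w,'w10')
```

```text
18.5333 [-0.42167405  0.04116593 -0.11076901] [ 0.46973141 -0.28952848  0.06368214] 0.7319457839835263
```

View pics/w10.png

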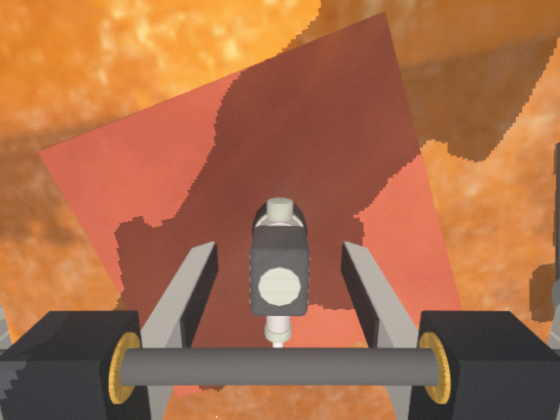

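Gauge stands free at (280,270), fingers clear of it on both sides. Open fully and lift straight up.

Call:
{"method": "play_rows", "body": {
  "steps": [
    [8,[0,-0.5,0],0],
    [9,[0,-2,0],0],
    [9.4,[0,-4.5,0],0],
    [9.4,[0,-7.5,0],0],
    [9.4,[0,-10.5,0],0],
    [9.4,[0,-13,0],0],
    [9.4,[0,-15,0],0],
    [9.4,[0,-15,0],0]
  ]
}}

```text
t: 19.25
tool_pos: [0.4712, -0.2906, 0.2178]
ee_rot: [-0.704, 0.705, -0.06, 0.064]
contact_force: [0.8, 0.6, 0.2]
opening: 1.001
```

Call:
{"method": "play_rows", "body": {
  "steps": [
    [9.4,[0,0,0],0],
    [9.4,[0,0,0],0]
  ]
}}

```text
t: 19.42
tool_pos: [0.4695, -0.2892, 0.2133]
ee_rot: [0.705, -0.704, 0.062, -0.062]
contact_force: [-0.5, 0.2, -0.8]
opening: 1.0
```

Run:
```python
from h import *
s=manip.state();print(s['t'],s['contact_force'],s['tool_pos'],s['opening'])
for n in['wrist','scene','side']:
  c=manip.capture(n);save(c,n+'11')
  for q in['gauge','gauge_head']: print(n,q,[(round(d['p'],2),d['point'],atz(c,d['point'],.008 if q=='gauge' else .078,s).round(3)) for d in manip.pinpoint(c,q)])
  if n!='wrist':
    cv2.imwrite('pics/'+n+'11c.png',cv2.cvtColor(cv2.resize(c['image'][140:300,250:430],None,fx=3.5,fy=3.5,interpolation=cv2.INTER_CUBIC),cv2.COLOR_RGB2BGR))
```

```text
19.4167 [-0.52488417  0.18870939 -0.84278723] [ 0.46950945 -0.28924041  0.21333347] 1.000433901239572
wrist gauge [(0.95, [280.7, 179.7], array([ 0.471, -0.287,  0.008]))]
wrist gauge_head [(0.63, [283.0, 192.1], array([ 0.468, -0.285,  0.078]))]
scene gauge [(0.82, [375.0, 211.8], array([ 0.455, -0.277,  0.008])), (0.61, [310.7, 279.5], array([0.369, 0.095, 0.008])), (0.46, [188.0, 259.6], array([0.619, 0.232, 0.008]))]
scene gauge_head [(0.57, [313.5, 245.3], array([0.382, 0.075, 0.078])), (0.52, [373.5, 180.2], array([ 0.498, -0.322,  0.078]))]
side gauge [(0.9, [348.2, 254.0], array([0.386, 0.097, 0.008])), (0.75, [310.0, 185.4], array([ 0.47 , -0.271,  0.008]))]
side gauge_head [(0.65, [308.1, 163.4], array([ 0.477, -0.286,  0.078])), (0.52, [351.3, 226.3], array([0.382, 0.082, 0.078]))]
```

View pics/scene11c.png

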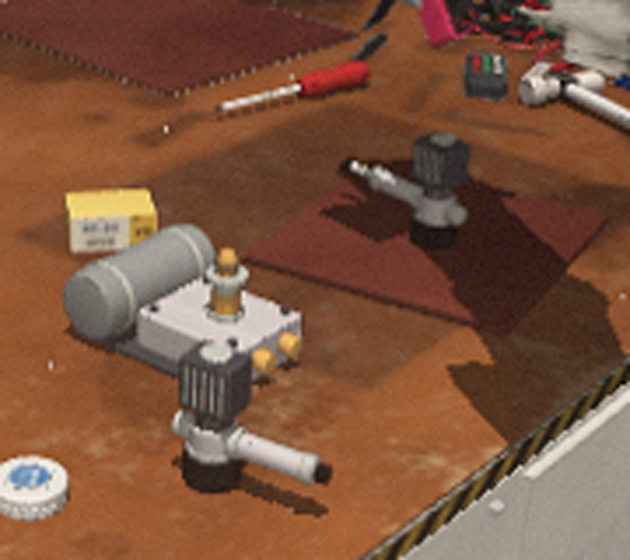

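View pics/wrist11.png

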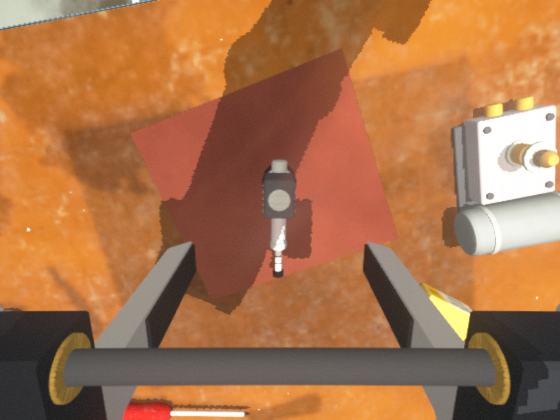

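The gauge stands upright on the sheet (wrist 280,200) with its rod out. The gripper is clear, and the other things are untouched. Handing in.

```bash
python3 -c "
from workcell import manip
print(manip.close_job())"
```

```text
the job is handed in; nothing more can be done
None
```

The pressure check is done: the gauge now stands upright on the front-right bakelite sheet with its rod out, and the job was handed in at about 20 s of the 67 s allowed.

- **Which gauge:** I took the one farther from the base, at about (0.44, 0.37), 0.58 m away. The look-alike at (0.39, 0.08) is 0.40 m away and was left alone.
- **Press:** I put the collar over the stem and pressed with about 13 N at the wrist. With the gauge's weight that is about 16 N on the stem. I held it for about 2 s. The highest reading at the end of any move was 13.4 N. Sideways force stayed under 2.5 N.
- **Set-down:** I lowered it to contact with a reading of +3 N against about −3 N hanging free, so about 6 N on the sheet. It now stands at about (0.47, −0.29), near the middle of the sheet.
- **Last checks:** The scene and wrist pictures show the gauge upright, the rod out and the gripper clear. The valve, the look-alike, the lens case and the carton look unmoved.
- **Disagreements:** The cameras differed by 2 to 3 mm on the stem's position, so I lined the collar up with the stem directly in the scene and side pictures before going down. In the last pictures the networks' points for the gauge spread by up to about 4 cm between cameras. I relied on the wrist view and the arm's own pose. The rod's extension was seen in the pictures but not measured.

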